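# Zero the rotary stage and clamp it

## Task

The lock cylinder on the rotary stage is to be photographed from zero: with a fingertip, push the upright tab on the turntable round until the index line on the turntable meets the long zero line of the fixed scale ring. Then push the clamp lever clockwise (seen from above) until it is fully home, so that the turntable is locked at zero. Only push: do not grip or lift anything, and leave the lock cylinder on the turntable and the things lying around the stage alone.

Things in the scene. Friction and masses are not known exactly. Their poses are not given: they have to be found in the camera images.
- stage: Rotary stage, fixed to the desk: round black base, diameter 200 mm. Origin on the turntable's axis at desk height, z up; -x points from the axis to the zero line, roughly at the robot. An aluminium scale ring (diameters 194 and 154, top 34 mm above the desk) surrounds the black turntable (diameter 150, top 35 mm). A clamp bracket stands on the rim 75 degrees clockwise from the stage's +x axis.
- dial (a joint): Turntable angle in rad, counter-clockwise positive from above; 0 = index line at the zero line. Starts between 0.5 and 1.5, so it must be turned clockwise. It turns stiffly (about 2 N at the tab), stays where it is left, and can be pushed either way between -1.1 and 2.2.
- dial_axis (a point): Centre of the turntable's top face, 35 mm above the desk, on the axis about which it turns.
- zero_line (a point): Inner end of the zero line on the fixed ring, 78 mm from the axis on the stage's -x side, 34 mm above the desk. The ring has dark lines every 5 degrees; the zero line is by far the longest and thickest (19 mm long, right across the ring, 3.6 mm wide).
- index_mark (a point): Outer end of the index line on the turntable's top face, 74 mm from the axis; a white radial line 21 mm long and 3.6 mm wide, the only one on the turntable. Aligned, it points straight at the zero line.
- tab_centre (a point): Centre of the finger tab, an upright aluminium plate on the turntable exactly opposite the index line, 62 mm from the axis. 22 mm long (radially), 12 mm thick (in the direction it is pushed), from 35 to 71 mm above the desk; this point is at 53 mm. Its foot plate is 30 mm wide, top 39 mm above the desk. Push on its broad side.
- clamp_lever (a joint): Clamp lever angle in rad, clockwise positive from above: starts at 0 to 0.15 (open, turntable free), stop at 1.25 (fully home, turntable clamped). It needs about 3 N at its end; from about 0.8 its shoe presses on the turntable and it needs about 4 to 5 N. It stays where it is left.
- lever_pivot (a point): Point on the vertical axis of the clamp lever, 60 mm above the desk, 113 mm from the turntable's axis, on the bracket. A steel strap with a brass shoe reaches from there over the ring onto the turntable's rim.
- lever_end (a point): Point in the lever's arm, 60 mm from its pivot, 65 mm above the desk. The arm is a black bar 14 mm wide and high that ends 70 mm from the pivot; its underside there is 57 mm above the desk, only desk below. At 0 it points 20 degrees clockwise of the stage's +x axis; pushed clockwise, its end comes round to the right and towards the robot.
- lock_cylinder_centre (a point): Centre of the brass euro-profile lock cylinder, 37 x 64 x 17 mm, lying loose near the middle of the turntable (top 52 mm above the desk). It rides round with the turntable; do not touch it.
- brass_cylinder_centre (a point): Centre of a round brass lock cylinder standing on end on the desk at the left of the stage, diameter 29, height 70 mm. Bystander.
- loupe_centre (a point): Centre of a folding loupe, 26 x 34 x 16 mm, on the desk in front of the stage. Bystander.
- tweezers_centre (a point): Centre of orange tweezers, 44 x 155 x 9 mm, on the desk behind the stage. Bystander.

How it is judged (in metres and radians):
On the way, in this order (a step that is already met when the one before it is completed fails the run):
1. the turntable's index line stands at the zero line, at rest, with the clamp lever still open (less than 0.5 rad) (value of joint dial between -0.0436 and 0.0436 rad and velocity of joint dial between -0.1 and 0.1 rad/s and value of joint clamp_lever below 0.5 rad), for 0.3 s.
2. the clamp lever is swung fully home (value of joint clamp_lever above 1.1 rad), for 0.2 s.
At the end, for the whole second after the job is handed in: The index line is within 2.5 degrees (about 3 mm at the scale) of the zero line and at rest, the clamp lever stands at its home stop (over 1.1 of 1.25 rad), and the lock cylinder still lies near the middle of the turntable (centre within 25 mm of the axis) (value of joint dial between -0.0436 and 0.0436 rad and velocity of joint dial between -0.05 and 0.05 rad/s and value of joint clamp_lever above 1.1 rad and horizontal distance between lock_cylinder_centre and dial_axis below 0.025 m and height (world z) of lock_cylinder_centre below 0.05 m); the robot touches nothing.
It fails at once if the finger tab is gripped (pressed on both broad sides at once) (contact force between each of dial_c0, dial_c1 and the fingers above 3 N).
It fails at once if the clamp lever is gripped (pressed on both sides at once) (contact force between each of clamp_lever_c0, clamp_lever_c1 and the fingers above 3 N).
It fails at once if the lock cylinder on the turntable is touched or lifted (contact force between any of the arm, the fingers and lock_cylinder above 0.5 N or height (world z) of lock_cylinder_centre above 0.055 m).
It fails at once if a thing lying around the stage is moved by more than 10 mm (distance of any of brass_cylinder_centre, loupe_centre, tweezers_centre from where it was at the start of the episode above 0.01 m).
It also fails if it takes over 45 s, if anything falls off the work surface, if the arm or the gripper's body presses on something with over 40 N, if the wrist force passes 120 N, or if a joint passes its speed limit or range.

## Robot

A 6-joint arm with a two-finger parallel gripper is mounted at the origin on a cart in front of the work surface, level with it; the furniture and walls round the work are solid. World frame = base frame: x ahead of the robot, y to its left, z up, the work surface at z = 0. Lengths are in m, angles in degrees, forces in N, time in s.
With the tool pointing down it reaches from about 0.375 to 0.9 m from the base axis. Payload 3.1 kg.
Tool frame: the origin (TCP) lies on the centre line of the jaws, within the pads' length; the fingertips stand 14 mm ahead of it and the grasp point (between the pads) lies 5 mm behind it (bot.tips_ahead is the distance from the TCP to the fingertips, in m); z points along the fingers, y is the line along which they close (so a half turn about z gives the same grasp; the last joint's range is limited). The gripper opens to 87 mm and grips with 3 to 60 N. Pads are 19 mm wide; open, the fingers measure 117 mm over their backs; the gripper's body (75 mm by 190 mm) begins 51 mm behind the grasp point.
Start: joints at [58.814, 30.224, 82.088, -0, 67.689, -10.227], TCP at [0.224, 0.584, 0.237] pointing down, gripper open.
Joint ranges: [-176.69, 176.69], [-43.24, 126.21], [12.49, 139.97], [-82, 262], [0, 151.66], [-163.58, 163.58]. Speed limits (degrees/s): [159.86, 159.86, 180, 180, 180, 180].

## Interface

Orientations are given as a 3x3 rotation matrix whose columns are the frame's x, y, z axes.
In Python, from rig import bot gives the robot as it stands.
- The arm moves only by the tool play_rows, never from a script. Its argument "moves" is a list that holds one entry, the list of rows, each a list of 6 numbers: the shift along the tool's x, y, z in mm, then the turn, a rotation vector about the tool's x, y, z in rad. A call has 1 to 5 rows; each row shifts and turns the commanded pose from where the row before left it, along the tool's axes as they then stand; what a row does not reach is not made up. A row lasts 1/10 s, in which the tool goes at most 50 mm and 8.59 degrees, less where a joint would pass 70% of its speed; a pose out of reach is approached as far as the arm can. A call with a gripper value outside its range is refused whole. "fingers" is the opening, from -1 (shut) to 1 (fully open), set as the call begins (left out, the last holds). The fingers move at their own pace and stop on an object; the grip force is fixed at half the most. Time passes only in rows, so rows that do not move let the fingers close. It gives the time, the measured TCP pose, the force, the opening and the grip force at its end, in the units of the state.
- bot.read_state(): the state, without advancing time (a new reading comes with each control period).
- bot.capture(name): name is "scene" or "top"; returns a dict with "image" (400x640x3 uint8, blue, green, red), "fx", "fy", "cx", "cy" (pixels), "distortion" ([k1, k2, p1, p2, k3] as OpenCV has them; the pictures are not rectified), "R" (3x3) and "t" (3): a world point X has camera coordinates R X + t. Camera axes: x right, y down, z forward; pixel columns grow to the right and rows downward; lengths in m; the calibration is good to about 2 mm. A picture is of the moment at which its call begins. There is no depth.
- bot.hand_in(): hands the job in; it is judged then, once.
Trained networks look in a picture, given as the dict that the camera call returned (one of the last four; its "shot" number tells which), for a name from the list of things; names that differ only in an ending like _2 or _b are one class to them, and where a whole thing is asked for, a point or a joint stands for the part that bears it (a point fixed in the world has none). Each returns a list of dicts, best first, with "confidence" (0 to 1); they miss things now and then, are a little off and sometimes report something else, mostly with a low value. They report only what shows in the picture. A call takes as long as a camera call.
- bot.search_frame(picture, query): "centre" ([column, row] in pixels, amid what is visible of it).
- bot.silhouettes(picture, query): "pixels" (400x640 bool, what is visible of it) and "centre" ([column, row] in pixels, amid what is visible of it).
- bot.pinpoint(picture, query): "centre" ([column, row] in pixels: a listed point, or the origin of a listed thing).
The state is a dict: "time_s": time; "joint_positions": joint angles; "qvel": joint speeds; "tau": joint torques, N m; "position": TCP position; "tcp_rot": TCP orientation; "force": force on the tool from outside, world axes, zero at the start; "moment": the same for the moment, N m; "opening": opening from 0.0 (shut) to 1.0 (fully open); "grasp_force": force on a finger pad.
Only numpy, scipy, OpenCV 4.12 (cv2) and the standard library are available. Lean on these libraries where they do the work, as an engineer would, in place of code of your own. Each camera call takes 0.05 s, during which the arm holds its last target. There are 200 camera calls.

## Working session

There is one attempt and no reset: what is moved stays moved. The work goes in short steps, Python scripts to look and compute and a tool call to move; the robot and the scene stay as the last step left them, time stands still between calls to the robot, and variables do not carry over. Pictures are saved under pics/ and viewed, at most 10 in all, crops included, and the job is handed in when it is done.

Besides the shell and the picture viewer there is one more tool, called after ">>>" by a JSON object that holds its "api" and its "payload", one argument or row to a line. play_rows: Moves the arm, as the interface text tells. Its arguments: {"type":"object","properties":{"moves":{"type":"array","items":{"type":"array","items":{"type":"array","items":{"type":"number"}}}},"fingers":{"type":"number"}},"required":["moves"]}

```bash
mkdir -p pics
cat > h.py <<'E'
import numpy as np, cv2
from rig import bot
def K(c): return np.array([[c['fx'],0,c['cx']],[0,c['fy'],c['cy']],[0,0,1.]])
def ray(c,px,z):
    p=cv2.undistortPoints(np.array([[px]],float),K(c),np.array(c['distortion'],float))[0,0]
    R=np.array(c['R']);t=np.array(c['t']);o=-R.T@t;d=R.T@np.array([p[0],p[1],1])
    return o+d*(z-o[2])/d[2]
def proj(c,X):
    return cv2.projectPoints(np.array(X,float).reshape(-1,1,3),cv2.Rodrigues(np.array(c['R'],float))[0],np.array(c['t'],float),K(c),np.array(c['distortion'],float))[0].reshape(-1,2)
Z=dict(dial_axis=.035,zero_line=.034,index_mark=.035,tab_centre=.053,lever_pivot=.06,lever_end=.065,lock_cylinder_centre=.0435,brass_cylinder_centre=.035,loupe_centre=.008,tweezers_centre=.0045)
def find(c,names=Z):
    o={}
    for n in names:
        r=bot.pinpoint(c,n)
        for q in r[:1]:
            o[n]=ray(c,q['centre'],Z[n]); print(n,round(q['confidence'],2),np.round(q['centre'],0),np.round(o[n],4))
    return o
E
python3 - <<'E'
from h import *
for n in ('top','scene'):
    c=bot.capture(n); cv2.imwrite(f'pics/{n}0.png',c['image']); print(n); find(c)
s=bot.read_state();print(s['time_s'],s['position'],np.round(s['tcp_rot'],3),s['opening'])
E
```

```text
top
dial_axis 0.95 [353. 228.] [ 0.4798 -0.0082  0.035 ]
zero_line 0.97 [346. 260.] [0.4092 0.0098 0.034 ]
index_mark 0.69 [373. 251.] [ 0.4281 -0.0523  0.035 ]
tab_centre 0.87 [334. 203.] [0.5337 0.0331 0.053 ]
lever_pivot 0.71 [405. 227.] [ 0.4767 -0.12    0.06  ]
lever_end 0.65 [421. 204.] [ 0.5273 -0.1578  0.065 ]
lock_cylinder_centre 0.56 [353. 222.] [ 0.4928 -0.008   0.0435]
brass_cylinder_centre 0.78 [289. 196.] [0.5555 0.1371 0.035 ]
loupe_centre 0.62 [360. 291.] [ 0.3394 -0.0229  0.008 ]
tweezers_centre 0.49 [355. 171.] [ 0.6208 -0.0177  0.0045]
scene
dial_axis 0.57 [349. 244.] [ 0.4862 -0.0043  0.035 ]
zero_line 0.87 [317. 270.] [0.4028 0.0122 0.034 ]
index_mark 0.9 [360. 274.] [ 0.43   -0.0561  0.035 ]
tab_centre 0.59 [338. 217.] [0.5263 0.04   0.053 ]
lever_pivot 0.76 [408. 256.] [ 0.4859 -0.1158  0.06  ]
lever_end 0.75 [442. 246.] [ 0.5321 -0.159   0.065 ]
lock_cylinder_centre 0.81 [350. 239.] [ 0.4908 -0.0032  0.0435]
brass_cylinder_centre 0.77 [301. 204.] [0.5454 0.1372 0.035 ]
loupe_centre 0.61 [316. 316.] [ 0.3344 -0.0265  0.008 ]
tweezers_centre 0.82 [386. 216.] [ 0.6307 -0.0136  0.0045]
1.1 [0.22351631 0.58363304 0.23655041] [[-0.934  0.358 -0.   ]
 [ 0.358  0.934  0.   ]
 [ 0.    -0.    -1.   ]] 1.0013202965091892
```

View pics/top0.png

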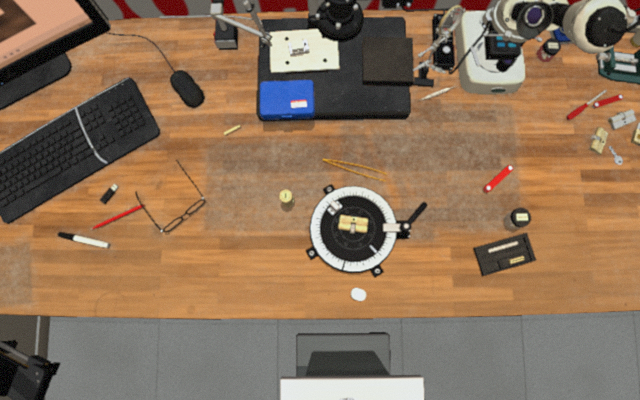

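View pics/scene0.png

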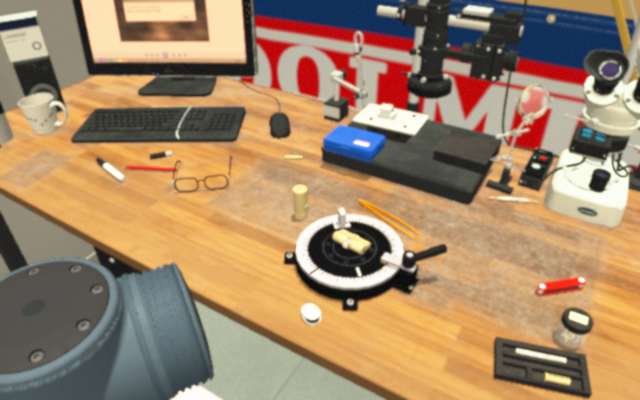

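The stage sits right of centre at about (353,228) in the top picture, with the tab upper left (334,205), the index line lower right (375,252) and the lever at right (420,208). In the scene picture the tab is at (340,215) and the lever at (440,248). The detections agree with both pictures, so I'll fit the stage model to the two views together.

```bash
cat >> h.py <<'E'
from scipy.optimize import least_squares
def model(p):
    x,y,a,d,l=p
    f=lambda r,an,z,o=(x,y):[o[0]+r*np.cos(an),o[1]+r*np.sin(an),z]
    pv=f(.113,a-np.radians(75),.06)
    return dict(dial_axis=[x,y,.035],zero_line=f(.078,a+np.pi,.034),index_mark=f(.074,a+np.pi+d,.035),tab_centre=f(.062,a+d,.053),lever_pivot=pv,lever_end=f(.06,a-np.radians(20)-l,.065,pv))
def fit(n=2,p0=(.483,-.006,-.24,.95,.1),cams=('top','scene')):
    obs=[]
    for i in range(n):
        for cam in cams:
            c=bot.capture(cam)
            for k in model(p0):
                r=bot.pinpoint(c,k)
                if r and r[0]['confidence']>.4: obs.append((c,k,r[0]['centre']))
    def res(p):
        m=model(p); return np.concatenate([proj(c,m[k])[0]-q for c,k,q in obs])
    s=least_squares(res,p0,loss='soft_l1',x_scale=[.01,.01,.1,.1,.1])
    C=np.linalg.inv(s.jac.T@s.jac)
    print('xy',np.round(s.x[:2],4),'yaw,dial,lever deg',np.round(np.degrees(s.x[2:]),1),'sd',np.round(np.degrees(np.sqrt(np.diag(C)))[2:],1),'rms',np.sqrt(np.mean(res(s.x)**2)))
    return s.x,obs,c
E
python3 - <<'E'
from h import *
p,obs,c=fit(2)
m=model(p)
for k in m: print(k,np.round(m[k],4))
for c,k,q in obs[:12]: print(k,np.round(proj(c,m[k])[0]-q,1))
E
```

```text
xy [ 0.4818 -0.0063] yaw,dial,lever deg [-14.7  59.    9.8] sd [0.8 1.4 2.3] rms 13.523132469147383
dial_axis [ 0.4818 -0.0063  0.035 ]
zero_line [0.4064 0.0134 0.034 ]
index_mark [ 0.4289 -0.0581  0.035 ]
tab_centre [0.5262 0.037  0.053 ]
lever_pivot [ 0.4825 -0.1193  0.06  ]
lever_end [ 0.5254 -0.1614  0.065 ]
dial_axis [-0.2 -1.9]
zero_line [ 1.1 -4.1]
index_mark [-0.2  0.3]
tab_centre [-3.6  3.8]
lever_pivot [ 0.5 -2.1]
lever_end [3.  1.7]
dial_axis [-0.1  2.6]
zero_line [-92.5   8.9]
index_mark [ 1.5 -0.2]
tab_centre [2.6 0.7]
lever_pivot [0.6 2.4]
lever_end [-0.2 -2.2]
```

>>> {"api": "play_rows", "payload": {
  "moves": [
    [[-29, -25, 0, 0, 0, 0], [-29, -25, 0, 0, 0, 0], [-29, -25, 0, 0, 0, 0], [-29, -25, 0, 0, 0, 0], [-29, -25, 0, 0, 0, 0]]
  ],
  "fingers": -1
}}

```text
time_s: 3.0
position: [0.3148, 0.4138, 0.2367]
tcp_rot: [[-0.934, 0.357, 0.0], [0.357, 0.934, 0.0], [-0.0, 0.0, -1.0]]
force: [0.5, -1.0, -0.1]
opening: 0.63
grasp_force: 0.0
```

>>> {"api": "play_rows", "payload": {
  "moves": [
    [[-29, -25, 0, 0, 0, 0], [-29, -25, 0, 0, 0, 0], [-29, -25, 0, 0, 0, 0], [-29, -25, 0, 0, 0, 0], [-29, -25, 0, 0, 0, 0]]
  ]
}}

```text
time_s: 3.5
position: [0.4056, 0.2451, 0.2368]
tcp_rot: [[-0.934, 0.358, 0.001], [0.358, 0.934, 0.0], [-0.001, 0.001, -1.0]]
force: [-0.1, 0.6, -0.1]
opening: 0.174
grasp_force: 0.0
```

>>> {"api": "play_rows", "payload": {
  "moves": [
    [[-29, -25, 0, 0, 0, 0], [-29, -25, 0, 0, 0, 0], [-29, -25, 0, 0, 0, 0], [-29, -25, 0, 0, 0, 0], [-29, -25, 0, 0, 0, 0]]
  ]
}}

```text
time_s: 4.0
position: [0.4963, 0.0763, 0.2368]
tcp_rot: [[-0.934, 0.358, 0.001], [0.358, 0.934, 0.0], [-0.001, 0.0, -1.0]]
force: [0.1, 0.3, -0.6]
opening: 0.003
grasp_force: 0.0
```

>>> {"api": "play_rows", "payload": {
  "moves": [
    [[0, 0, 0, 0, 0, -0.14], [0, 0, 0, 0, 0, -0.14], [0, 0, 0, 0, 0, -0.14], [0, 0, 0, 0, 0, -0.14]]
  ]
}}

```text
time_s: 4.4
position: [0.4957, 0.0776, 0.2366]
tcp_rot: [[-0.98, -0.198, 0.0], [-0.198, 0.98, 0.0], [-0.0, -0.0, -1.0]]
force: [1.1, -0.4, -0.3]
opening: 0.001
grasp_force: 0.0
```

>>> {"api": "play_rows", "payload": {
  "moves": [
    [[0, 0, 0, 0, 0, -0.14], [0, 0, 0, 0, 0, -0.14], [0, 0, 0, 0, 0, -0.14], [0, 0, 0, 0, 0, -0.14], [0, 0, 0, 0, 0, 0]]
  ]
}}

```text
time_s: 4.9
position: [0.4957, 0.0778, 0.2367]
tcp_rot: [[-0.729, -0.685, 0.0], [-0.685, 0.729, -0.0], [-0.0, -0.0, -1.0]]
force: [-0.3, 0.3, 0.1]
opening: 0.002
grasp_force: 0.0
```

>>> {"api": "play_rows", "payload": {
  "moves": [
    [[0, 0, 40, 0, 0, 0], [0, 0, 40, 0, 0, 0], [0, 0, 30, 0, 0, 0], [0, 0, 0, 0, 0, 0]]
  ]
}}

```text
time_s: 5.3
position: [0.4927, 0.078, 0.1233]
tcp_rot: [[-0.731, -0.683, -0.009], [-0.683, 0.731, 0.001], [0.006, 0.006, -1.0]]
force: [-1.1, 0.1, 0.1]
opening: 0.005
grasp_force: 0.0
```

Run:
```python
from h import *
p,obs,c=fit(2)
m=model(p)
print(m['tab_centre'],bot.read_state()['position'])
ims=[]
for n,(u,v) in dict(top=(290,160),scene=(270,170)).items():
    c=bot.capture(n); im=c['image'].copy()
    ims.append(cv2.resize(im[v:v+130,u:u+170],None,fx=4,fy=4,interpolation=cv2.INTER_CUBIC)[:, :400 if 0 else 680])
cv2.imwrite('pics/a.png',cv2.resize(np.hstack(ims),(800,306)))
```

```text
xy [ 0.4819 -0.0064] yaw,dial,lever deg [-16.   59.8   5.3] sd [0.7 1.1 2. ] rms 6.027959381303085
[np.float64(0.5265746521286303), np.float64(0.03654926109442362), 0.053] [0.49560454 0.07784916 0.12653766]
```

View pics/a.png

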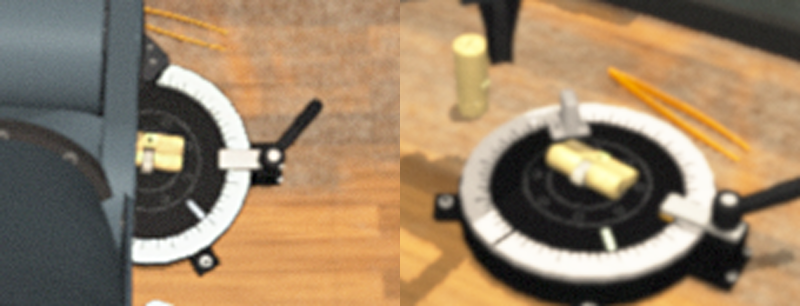

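>>> {"api": "play_rows", "payload": {
  "moves": [
    [[0, 0, 20, 0, 0, 0], [0, 0, 20, 0, 0, 0], [0, 0, 15.5, 0, 0, 0], [0, 0, 0, 0, 0, 0]]
  ]
}}

```text
time_s: 7.2
position: [0.4943, 0.0779, 0.0694]
tcp_rot: [[-0.729, -0.685, -0.004], [-0.685, 0.729, 0.0], [0.003, 0.003, -1.0]]
force: [0.1, 0.6, -0.0]
opening: 0.006
grasp_force: 0.0
```

>>> {"api": "play_rows", "payload": {
  "moves": [
    [[0, -6, 0, 0, 0, 0], [0, -6, 0, 0, 0, 0], [0, -6, 0, 0, 0, 0], [0, -5, 0, 0, 0, 0], [0, 0, 0, 0, 0, 0]]
  ]
}}

```text
time_s: 7.7
position: [0.5127, 0.0603, 0.0716]
tcp_rot: [[-0.729, -0.684, 0.002], [-0.684, 0.729, -0.0], [-0.001, -0.002, -1.0]]
force: [0.1, -0.0, -0.2]
opening: 0.0
grasp_force: 0.0
```

>>> {"api": "play_rows", "payload": {
  "moves": [
    [[0, -2, 0, 0, 0, 0], [0, -2, 0, 0, 0, 0], [0, -2, 0, 0, 0, 0], [0, -2, 0, 0, 0, 0]]
  ]
}}

```text
time_s: 8.1
position: [0.5168, 0.0553, 0.071]
tcp_rot: [[-0.729, -0.685, -0.0], [-0.685, 0.729, 0.0], [0.0, 0.0, -1.0]]
force: [0.2, 0.2, 0.4]
opening: 0.006
grasp_force: 0.0
```

>>> {"api": "play_rows", "payload": {
  "moves": [
    [[0, -2, 0, 0, 0, 0], [0, -2, 0, 0, 0, 0], [0, -2, 0, 0, 0, 0], [0, -2, 0, 0, 0, 0]]
  ]
}}

```text
time_s: 8.5
position: [0.5224, 0.0493, 0.071]
tcp_rot: [[-0.729, -0.685, -0.0], [-0.685, 0.729, -0.0], [0.0, 0.0, -1.0]]
force: [-0.3, 0.2, -0.8]
opening: 0.004
grasp_force: 0.3
```

>>> {"api": "play_rows", "payload": {
  "moves": [
    [[-0.6, -3.4, 0, 0, 0, 0.05], [-0.6, -3.4, 0, 0, 0, 0.05], [-0.6, -3.4, 0, 0, 0, 0.05], [-0.6, -3.4, 0, 0, 0, 0.05]]
  ]
}}

```text
time_s: 8.9
position: [0.5322, 0.0409, 0.071]
tcp_rot: [[-0.852, -0.524, -0.001], [-0.524, 0.852, 0.001], [0.0, 0.002, -1.0]]
force: [-0.7, 2.5, 0.6]
opening: 0.003
grasp_force: 1.1
```

Run:
```python
from h import *
p,obs,c=fit(1,cams=('scene',))
ims=[]
c=bot.capture('scene'); im=c['image']
cv2.imwrite('pics/b.png',cv2.resize(im[170:320,270:470],None,fx=4,fy=4,interpolation=cv2.INTER_CUBIC))
```

```text
xy [ 0.4834 -0.0058] yaw,dial,lever deg [-16.7  51.1   5.1] sd [1.4 1.8 5.3] rms 0.8146528593155298
```

View pics/b.png

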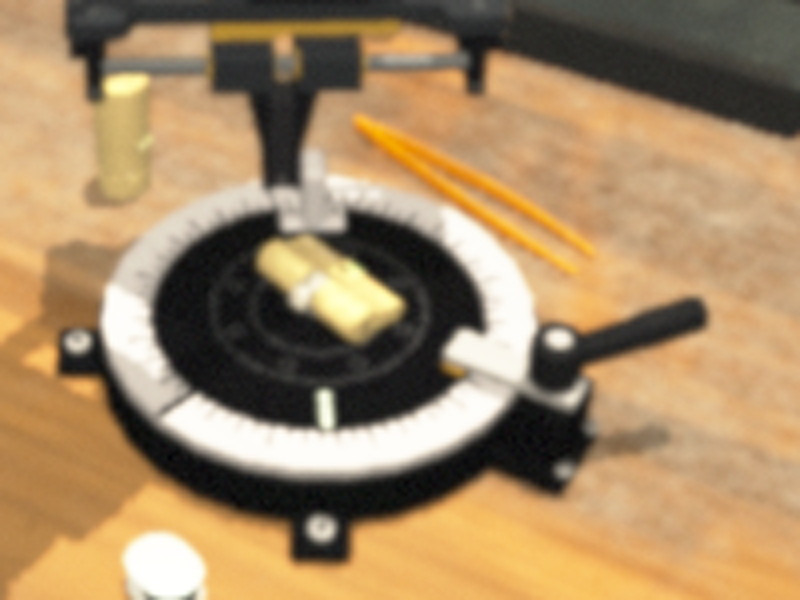

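Contact is made: the finger is behind the tab and the index line has moved to crop position (325,408). The zero line is at (175,400). I'll continue the arc.

>>> {"api": "play_rows", "payload": {
  "moves": [
    [[-0.6, -3.4, 0, 0, 0, 0.05], [-0.6, -3.4, 0, 0, 0, 0.05], [-0.6, -3.4, 0, 0, 0, 0.05], [-0.6, -3.4, 0, 0, 0, 0.05], [-0.6, -3.4, 0, 0, 0, 0.05]]
  ]
}}

```text
time_s: 9.8
position: [0.5427, 0.0269, 0.071]
tcp_rot: [[-0.955, -0.298, -0.0], [-0.298, 0.955, 0.001], [0.0, 0.001, -1.0]]
force: [0.2, 1.9, -0.6]
opening: 0.007
grasp_force: 1.2
```

>>> {"api": "play_rows", "payload": {
  "moves": [
    [[-0.6, -3.4, 0, 0, 0, 0.05], [-0.6, -3.4, 0, 0, 0, 0.05], [-0.6, -3.4, 0, 0, 0, 0.05], [-0.6, -3.4, 0, 0, 0, 0.05], [0, 0, 0, 0, 0, 0]]
  ]
}}

```text
time_s: 10.3
position: [0.5485, 0.0136, 0.071]
tcp_rot: [[-0.995, -0.104, 0.0], [-0.104, 0.995, -0.0], [-0.0, -0.0, -1.0]]
force: [-0.3, 1.2, -0.2]
opening: 0.005
grasp_force: 0.3
```

```bash
cat >> h.py <<'E'
def axisang(c,p,lo,hi,r,z,sign,guess,w=25):
    """angle (deg, stage frame) of a radial mark, by sampling image on arcs; sign +1 bright, -1 dark"""
    an=np.radians(np.arange(guess-w,guess+w,.1)); g=cv2.cvtColor(c['image'],cv2.COLOR_BGR2GRAY).astype(np.float32)
    prof=0
    for rr in np.linspace(lo,hi,8):
        X=np.c_[p[0]+rr*np.cos(an),p[1]+rr*np.sin(an),np.full(len(an),z)]
        q=proj(c,X).astype(np.float32)
        prof=prof+sign*cv2.remap(g,q[:,:1],q[:,1:],cv2.INTER_CUBIC)[:,0]
    prof=cv2.GaussianBlur(prof.reshape(1,-1),(0,0),4)[0]
    k=prof.argmax(); wt=np.clip(prof-np.median(prof)-.4*(prof[k]-np.median(prof)),0,None); wt[np.abs(np.arange(len(an))-k)>40]=0
    return np.degrees((wt*an).sum()/wt.sum()), (prof[k]-np.median(prof))/8
def ringxy(c,p):
    """refine axis position so that zero & index radial lines are consistent"""
E
python3 - <<'E'
from h import *
p,obs,c=fit(3,p0=(.482,-.006,-.27,.2,.1),cams=('scene',))
print({k:[np.round(proj(cc,model(p)[kk])[0]-q,1).tolist() for cc,kk,q in obs if kk==k] for k in ('zero_line','index_mark','tab_centre')})
for dx in (0,.003):
    pp=(p[0]+dx,p[1])
    print(axisang(c,pp,.08,.095,0,.034,-1,180+np.degrees(p[2])), axisang(c,pp,.055,.072,0,.035,1,180+np.degrees(p[2]+p[3])))
cv2.imwrite('pics/c.png',cv2.resize(c['image'][170:320,270:470],None,fx=4,fy=4,interpolation=cv2.INTER_CUBIC))
E
```

```text
xy [ 0.4825 -0.0062] yaw,dial,lever deg [-15.7  23.3   6.6] sd [1.  1.6 2.7] rms 5.062678725002257
{'zero_line': [[1.8, -1.2], [1.8, -1.7], [-0.1, 1.1]], 'index_mark': [[1.6, 1.8], [-2.4, -0.2], [-0.6, 1.8]], 'tab_centre': [[9.7, -25.6], [-1.0, -2.2]]}
(np.float64(164.74001907912174), np.float32(89.10542)) (np.float64(185.89610305363385), np.float32(223.10188))
(np.float64(165.21494394592708), np.float32(88.18632)) (np.float64(185.5834088852821), np.float32(203.34424))
```

View pics/c.png

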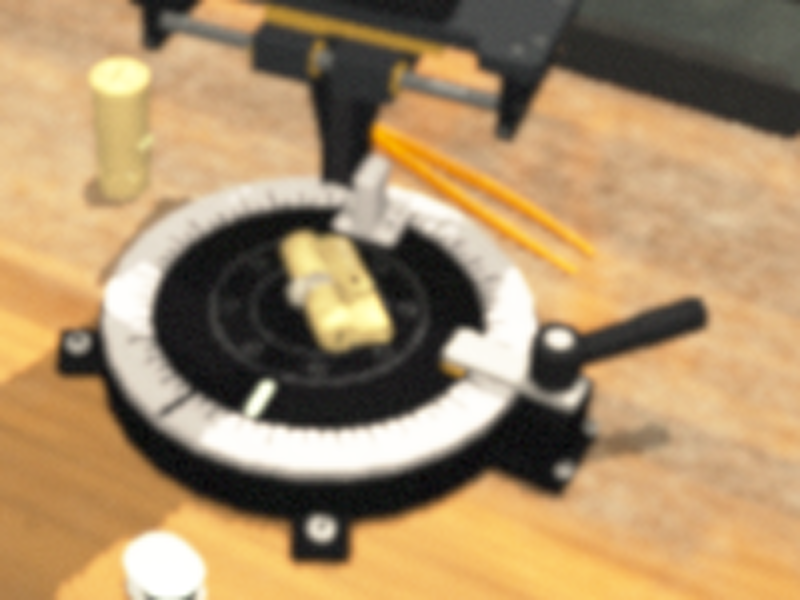

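The index line is at crop (260,400) and the zero line at (178,402), leaving about 21°.

>>> {"api": "play_rows", "payload": {
  "moves": [
    [[-0.6, -3.4, 0, 0, 0, 0.05], [-0.6, -3.4, 0, 0, 0, 0.05], [-0.6, -3.4, 0, 0, 0, 0.05], [-0.6, -3.4, 0, 0, 0, 0.05], [-0.6, -3.4, 0, 0, 0, 0.05]]
  ]
}}

```text
time_s: 11.85
position: [0.5514, -0.0027, 0.071]
tcp_rot: [[-0.989, 0.148, 0.0], [0.148, 0.989, 0.001], [-0.0, 0.001, -1.0]]
force: [1.1, 2.0, -0.4]
opening: 0.005
grasp_force: 1.0
```

```bash
cat >> h.py <<'E'
def meas(n=2,cams=('scene',),P=(.4822,-.0062)):
    for cam in cams:
      for i in range(n):
        c=bot.capture(cam)
        for d in ((0,0),(.003,0),(0,.003)) if i==0 else ((0,0),):
            pp=(P[0]+d[0],P[1]+d[1])
            a,sa=axisang(c,pp,.08,.095,0,.034,-1,165,7); b,sb=axisang(c,pp,.055,.072,0,.035,1,168,25)
            print(cam,d,round(a,1),round(b,1),'dial',round(b-a,2),int(sa),int(sb))
    return c
E
python3 -c "
from h import *
bot.capture('scene');meas()"
```

```text
scene (0, 0) 164.7 171.8 dial 7.15 84 185
scene (0.003, 0) 165.2 172.1 dial 6.98 82 175
scene (0, 0.003) 166.6 174.5 dial 7.96 82 182
scene (0, 0) 164.7 171.9 dial 7.15 83 184
```

>>> {"api": "play_rows", "payload": {
  "moves": [
    [[-0.4, -2.0, 0, 0, 0, 0.03], [-0.4, -2.0, 0, 0, 0, 0.03], [-0.4, -2.0, 0, 0, 0, 0.03], [-0.2, -1.0, 0, 0, 0, 0.015], [0, 0, 0, 0, 0, 0]]
  ]
}}

```text
time_s: 12.5
position: [0.5515, -0.0106, 0.0711]
tcp_rot: [[-0.969, 0.249, 0.0], [0.249, 0.969, -0.0], [-0.0, -0.0, -1.0]]
force: [0.1, 0.7, -1.3]
opening: 0.004
grasp_force: 0.7
```

Run:
```python
from h import *
bot.capture('scene')
c=meas()
cv2.imwrite('pics/d.png',cv2.resize(c['image'][220:320,280:400],None,fx=6,fy=6,interpolation=cv2.INTER_CUBIC))
```

```text
scene (0, 0) 164.7 165.8 dial 1.12 83 169
scene (0.003, 0) 165.2 166.4 dial 1.26 80 155
scene (0, 0.003) 166.6 168.5 dial 1.87 82 168
scene (0, 0) 164.7 165.8 dial 1.13 84 169
```

View pics/d.png

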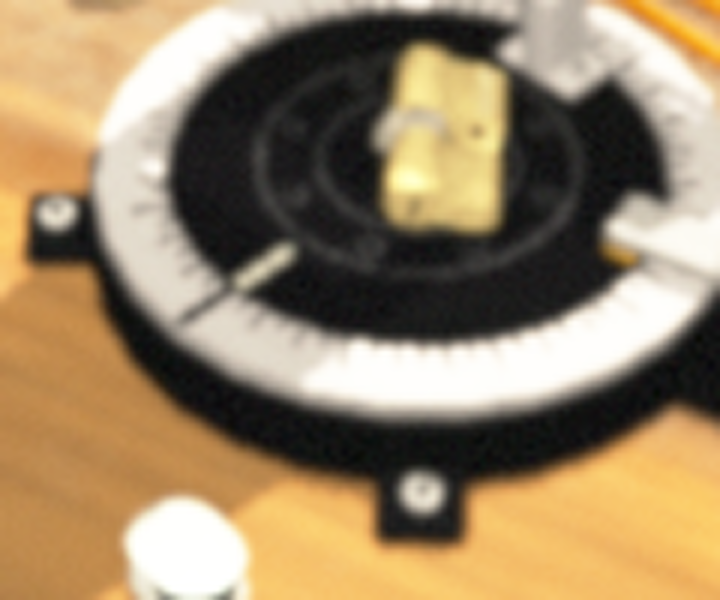

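>>> {"api": "play_rows", "payload": {
  "moves": [
    [[-0.2, -1.0, 0, 0, 0, 0.015], [0, 0, 0, 0, 0, 0], [0, 4, 0, 0, 0, 0], [0, 8, 0, 0, 0, 0], [0, 8, 0, 0, 0, 0]]
  ]
}}

```text
time_s: 13.15
position: [0.5565, 0.0085, 0.071]
tcp_rot: [[-0.965, 0.263, -0.001], [0.263, 0.965, -0.0], [0.001, -0.0, -1.0]]
force: [-0.1, -0.2, 0.1]
opening: 0.004
grasp_force: 0.0
```

>>> {"api": "play_rows", "payload": {
  "moves": [
    [[0, 0, -15, 0, 0, 0], [0, 0, -30, 0, 0, 0], [0, 0, -30, 0, 0, 0], [0, 0, 0, 0, 0, 0]]
  ]
}}

```text
time_s: 13.55
position: [0.5593, 0.0083, 0.1498]
tcp_rot: [[-0.965, 0.262, 0.008], [0.262, 0.965, -0.002], [-0.008, 0.001, -1.0]]
force: [0.1, -0.6, -0.1]
opening: 0.008
grasp_force: 0.0
```

Run:
```python
from h import *
meas()
p,obs,c=fit(3,p0=(.482,-.006,-.265,0,.1),cams=('scene',))
m=model((.4822,-.0062,np.radians(-15.3),0,p[4]));print(m['lever_pivot'],m['lever_end'])
for cam in ('scene',):
    c=bot.capture(cam); find(c,['lever_pivot','lever_end','lock_cylinder_centre'])
```

```text
scene (0, 0) 164.7 165.2 dial 0.48 71 216
scene (0.003, 0) 165.2 165.7 dial 0.58 68 201
scene (0, 0.003) 166.6 167.8 dial 1.22 78 214
scene (0, 0) 164.7 165.2 dial 0.51 70 216
xy [ 0.4832 -0.0069] yaw,dial,lever deg [-15.8   4.    9.7] sd [0.9 1.2 3.2] rms 1.6928537487116526
[np.float64(0.4816083360870496), np.float64(-0.11919845102395922), 0.06] [np.float64(0.5240008861838912), np.float64(-0.16165868767293212), 0.065]
lever_pivot 0.72 [408. 258.] [ 0.4797 -0.1182  0.06  ]
lever_end 0.79 [443. 247.] [ 0.5302 -0.1613  0.065 ]
lock_cylinder_centre 0.92 [354. 243.] [ 0.4855 -0.0156  0.0435]
```

>>> {"api": "play_rows", "payload": {
  "moves": [
    [[-6.6, -34.8, 0, 0, 0, 0], [-6.6, -34.8, 0, 0, 0, 0], [-6.6, -34.8, 0, 0, 0, 0], [-6.6, -34.8, 0, 0, 0, 0]]
  ]
}}

```text
time_s: 15.3
position: [0.5454, -0.1345, 0.1461]
tcp_rot: [[-0.965, 0.262, 0.0], [0.262, 0.965, -0.0], [-0.0, -0.0, -1.0]]
force: [-0.3, 0.4, 1.1]
opening: 0.004
grasp_force: 0.0
```

>>> {"api": "play_rows", "payload": {
  "moves": [
    [[0, 0, 0, 0, 0, 0.121], [0, 0, 0, 0, 0, 0.121], [0, 0, 0, 0, 0, 0.121], [0, 0, 0, 0, 0, 0.121], [0, 0, 0, 0, 0, 0]]
  ]
}}

```text
time_s: 15.8
position: [0.5455, -0.1334, 0.146]
tcp_rot: [[-0.732, 0.681, -0.0], [0.681, 0.732, -0.0], [-0.0, -0.0, -1.0]]
force: [0.1, -0.3, -0.2]
opening: 0.008
grasp_force: 0.0
```

>>> {"api": "play_rows", "payload": {
  "moves": [
    [[0, 0, 25, 0, 0, 0], [0, 0, 25, 0, 0, 0], [0, 0, 25, 0, 0, 0], [0, 0, 8, 0, 0, 0], [0, 0, 0, 0, 0, 0]]
  ]
}}

```text
time_s: 16.3
position: [0.5448, -0.1329, 0.062]
tcp_rot: [[-0.733, 0.68, -0.003], [0.68, 0.733, 0.001], [0.003, -0.001, -1.0]]
force: [-0.1, -0.1, -0.5]
opening: 0.002
grasp_force: 0.0
```

>>> {"api": "play_rows", "payload": {
  "moves": [
    [[0, -4, 0, 0, 0, 0], [0, -4, 0, 0, 0, 0], [0, -4, 0, 0, 0, 0], [0, -4, 0, 0, 0, 0], [0, 0, 0, 0, 0, 0]]
  ]
}}

```text
time_s: 16.8
position: [0.5343, -0.1456, 0.0636]
tcp_rot: [[-0.731, 0.682, 0.0], [0.682, 0.731, -0.0], [-0.001, 0.0, -1.0]]
force: [-0.4, 0.3, 0.5]
opening: 0.005
grasp_force: 0.0
```

Run:
```python
from h import *
c=bot.capture('scene'); im=c['image']
print(bot.read_state()['position'])
cv2.imwrite('pics/e.png',cv2.resize(im[190:310,350:500],None,fx=4,fy=4,interpolation=cv2.INTER_CUBIC))
```

```text
[ 0.53449634 -0.14539111  0.06341165]
```

View pics/e.png

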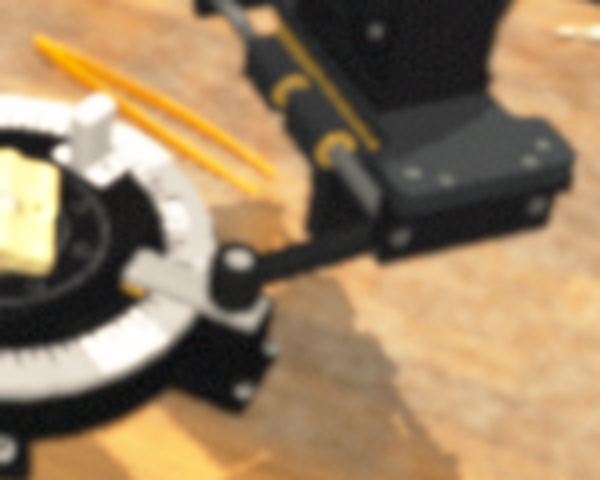

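The fingertip is behind the lever arm, at crop (330,200). Now I'll swing the lever.

>>> {"api": "play_rows", "payload": {
  "moves": [
    [[0, -2, 0, 0, 0, 0], [0, -2, 0, 0, 0, 0], [-0.6, -2.9, 0, 0, 0, 0.05], [-0.6, -2.9, 0, 0, 0, 0.05], [-0.6, -2.9, 0, 0, 0, 0.05]]
  ]
}}

```text
time_s: 17.35
position: [0.5279, -0.1554, 0.0632]
tcp_rot: [[-0.62, 0.784, 0.002], [0.784, 0.62, -0.0], [-0.002, 0.001, -1.0]]
force: [2.0, 2.5, -0.4]
opening: 0.009
grasp_force: 1.3
```

>>> {"api": "play_rows", "payload": {
  "moves": [
    [[-0.6, -2.9, 0, 0, 0, 0.05], [-0.6, -2.9, 0, 0, 0, 0.05], [-0.6, -2.9, 0, 0, 0, 0.05], [-0.6, -2.9, 0, 0, 0, 0.05], [-0.6, -2.9, 0, 0, 0, 0.05]]
  ]
}}

```text
time_s: 17.85
position: [0.5178, -0.1662, 0.0633]
tcp_rot: [[-0.407, 0.914, 0.003], [0.914, 0.407, -0.001], [-0.003, 0.002, -1.0]]
force: [2.9, 0.2, -0.5]
opening: 0.0
grasp_force: 1.3
```

>>> {"api": "play_rows", "payload": {
  "moves": [
    [[-0.6, -2.9, 0, 0, 0, 0.05], [-0.6, -2.9, 0, 0, 0, 0.05], [-0.6, -2.9, 0, 0, 0, 0.05], [-0.6, -2.9, 0, 0, 0, 0.05], [-0.6, -2.9, 0, 0, 0, 0.05]]
  ]
}}

```text
time_s: 18.35
position: [0.5053, -0.174, 0.0633]
tcp_rot: [[-0.168, 0.986, 0.004], [0.986, 0.168, -0.002], [-0.003, 0.003, -1.0]]
force: [3.2, -0.6, -1.2]
opening: 0.005
grasp_force: 1.3
```

Run:
```python
from h import *
q=bot.read_state();d=q['position'][:2]-np.array([.4813,-.119]);R=np.array(q['tcp_rot']);print(-d@R[:2,0],d@R[:2,1],np.degrees(np.arctan2(-R[1,0],-R[0,0])))
meas(1)
```

```text
0.05829664608747296 0.014397998682745583 -80.31454245303817
scene (0, 0) 164.7 165.2 dial 0.48 66 220
scene (0.003, 0) 165.2 165.7 dial 0.59 68 206
scene (0, 0.003) 166.6 167.8 dial 1.21 65 218
```

>>> {"api": "play_rows", "payload": {
  "moves": [
    [[-0.6, -2.9, 0, 0, 0, 0.05], [-0.6, -2.9, 0, 0, 0, 0.05], [-0.6, -2.9, 0, 0, 0, 0.05], [-0.6, -2.9, 0, 0, 0, 0.05], [-0.6, -2.9, 0, 0, 0, 0.05]]
  ]
}}

```text
time_s: 18.9
position: [0.4913, -0.1785, 0.0635]
tcp_rot: [[0.08, 0.997, 0.004], [0.997, -0.08, -0.003], [-0.003, 0.005, -1.0]]
force: [3.2, -2.5, -1.8]
opening: 0.007
grasp_force: 1.4
```

>>> {"api": "play_rows", "payload": {
  "moves": [
    [[-0.6, -2.9, 0, 0, 0, 0.05], [-0.6, -2.9, 0, 0, 0, 0.05], [-0.6, -2.9, 0, 0, 0, 0.05], [0, 0, 0, 0, 0, 0]]
  ]
}}

```text
time_s: 19.3
position: [0.4819, -0.1791, 0.0635]
tcp_rot: [[0.226, 0.974, 0.003], [0.974, -0.226, -0.003], [-0.002, 0.004, -1.0]]
force: [2.3, -2.7, 1.1]
opening: 0.003
grasp_force: 1.4
```

>>> {"api": "play_rows", "payload": {
  "moves": [
    [[-0.3, -1.5, 0, 0, 0, 0.025], [-0.3, -1.5, 0, 0, 0, 0.025], [0, 0, 0, 0, 0, 0]]
  ]
}}

```text
time_s: 19.6
position: [0.479, -0.1788, 0.0635]
tcp_rot: [[0.276, 0.961, 0.004], [0.961, -0.276, -0.003], [-0.001, 0.004, -1.0]]
force: [4.6, -4.1, 0.2]
opening: 0.005
grasp_force: 2.4
```

Run:
```python
from h import *
q=bot.read_state();d=q['position'][:2]-np.array([.4813,-.119]);R=np.array(q['tcp_rot']);print(q['force'],-d@R[:2,0],d@R[:2,1],np.degrees(np.arctan2(-R[1,0],-R[0,0])))
meas(1)
```

```text
[ 4.62541209 -4.05013401  0.22250757] 0.05807641787020403 0.014342987210616038 -106.03306556696445
scene (0, 0) 164.7 165.2 dial 0.48 63 221
scene (0.003, 0) 165.2 165.7 dial 0.59 65 206
scene (0, 0.003) 166.6 167.8 dial 1.21 62 218
```

>>> {"api": "play_rows", "payload": {
  "moves": [
    [[-0.2, -1.5, 0, 0, 0, 0.02], [0, -1.5, 0, 0, 0, 0.0], [0, 0, 0, 0, 0, 0]]
  ]
}}

```text
time_s: 19.95
position: [0.4788, -0.179, 0.0637]
tcp_rot: [[0.296, 0.955, 0.009], [0.955, -0.296, -0.005], [-0.002, 0.011, -1.0]]
force: [9.7, -2.8, -3.0]
opening: 0.006
grasp_force: 4.4
```

>>> {"api": "play_rows", "payload": {
  "moves": [
    [[0, -1.5, 0, 0, 0, 0.0], [0, -1.5, 0, 0, 0, 0], [0, 0, 0, 0, 0, 0]]
  ]
}}

```text
time_s: 20.25
position: [0.4787, -0.1791, 0.0638]
tcp_rot: [[0.297, 0.955, 0.015], [0.955, -0.297, -0.007], [-0.002, 0.017, -1.0]]
force: [13.5, -1.9, -6.1]
opening: 0.008
grasp_force: 6.3
```

It's at the stop: the force rises and the tool no longer moves. I'll back away and check.

>>> {"api": "play_rows", "payload": {
  "moves": [
    [[0, 6, 0, 0, 0, 0], [0, 10, 0, 0, 0, 0], [0, 12, 0, 0, 0, 0], [0, 0, 0, 0, 0, 0]]
  ]
}}

```text
time_s: 20.65
position: [0.4987, -0.1839, 0.0627]
tcp_rot: [[0.294, 0.956, -0.001], [0.956, -0.294, 0.001], [0.001, -0.001, -1.0]]
force: [-0.7, -0.3, -0.1]
opening: 0.009
grasp_force: 0.0
```

>>> {"api": "play_rows", "payload": {
  "moves": [
    [[0, 0, -30, 0, 0, 0], [0, 0, -40, 0, 0, 0], [0, 0, -40, 0, 0, 0], [0, 0, 0, 0, 0, 0], [0, 0, 0, 0, 0, 0]]
  ]
}}

```text
time_s: 21.15
position: [0.4974, -0.1835, 0.1735]
tcp_rot: [[0.295, 0.956, -0.001], [0.956, -0.295, 0.001], [0.0, -0.001, -1.0]]
force: [-0.2, 0.9, -0.4]
opening: 0.004
grasp_force: 0.0
```

Run:
```python
from h import *
c=meas(1)
fit(2,p0=(.482,-.006,-.265,0,1.2),cams=('scene',))
print(bot.read_state()['position'])
cv2.imwrite('pics/f.png',cv2.resize(c['image'][190:320,270:470],None,fx=4,fy=4,interpolation=cv2.INTER_CUBIC))
```

```text
scene (0, 0) 164.7 165.2 dial 0.48 79 214
scene (0.003, 0) 165.2 165.8 dial 0.6 78 199
scene (0, 0.003) 166.6 167.8 dial 1.22 77 213
xy [ 0.4843 -0.0049] yaw,dial,lever deg [-16.1   1.6  69.3] sd [1.1 1.8 3.1] rms 1.3501608970690184
[ 0.49844008 -0.1842751   0.17304588]
```

View pics/f.png

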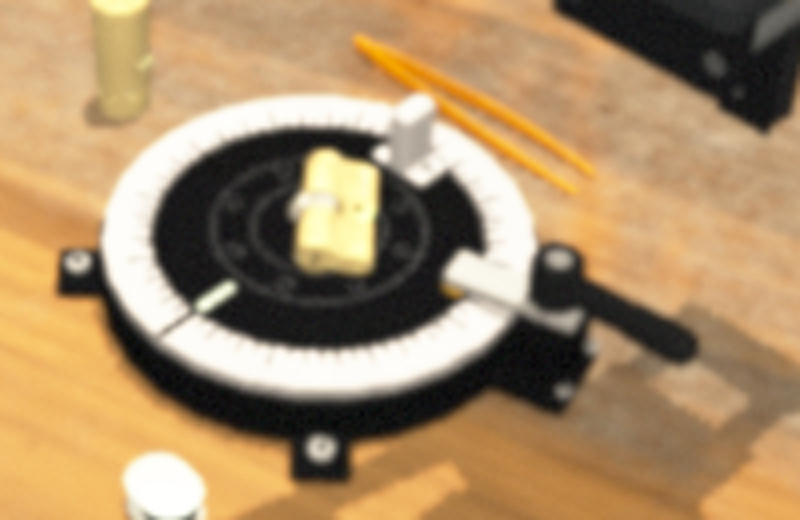

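The index line (200,305) meets the zero line (190,315). The lever is home, with its end at (685,345), and the bystanders haven't moved.

```bash
python3 -c "
from rig import bot
print(bot.hand_in())"
```

```text
the job is handed in; nothing more can be done
None
```

The job is handed in, with no verdict returned: by camera the index line is about 0.5° from zero (limit 2.5°), the clamp lever is home against its stop, and the lock cylinder and the things around the stage look undisturbed.

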